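# Lock the collar of the wide lens stand

### The arm

A 6-joint arm with a two-finger parallel gripper is mounted at the origin on a cart in front of the work surface, level with it; the furniture and walls round the work are solid. World frame = base frame: x ahead of the robot, y to its left, z up, the work surface at z = 0. Lengths are in m, angles in rad, forces in N, time in s.
With the tool pointing down it reaches from about 0.225 to 0.875 m from the base axis. Payload 3.4 kg.
Tool frame: the origin (TCP) lies on the centre line of the jaws, within the pads' length; the fingertips stand 17 mm ahead of it and the grasp point (between the pads) lies 2 mm behind it (nose_length is the distance from the TCP to the fingertips, in m); z points along the fingers, y is the line along which they close (so a half turn about z gives the same grasp; the last joint's range is limited). The gripper opens to 85 mm and grips with 20 to 120 N. Pads are 22 mm wide; open, the fingers measure 114 mm over their backs; the gripper's body (76 mm by 85 mm) begins 54 mm behind the grasp point. The pads swing forward as they close: fully open they stand 13 mm farther back than shut.
Start: joints at [1.225, 0.276, 1.505, -0, 1.361, -0.121], TCP at [0.128, 0.561, 0.212] pointing down, gripper open.
Joint ranges: [-2.89, 2.89], [-0.75, 2.08], [0.22, 2.7], [-1.18, 4.32], [0.11, 2.71], [-2.7, 2.7]. Speed limits (rad/s): [2.57, 2.57, 3.14, 3.14, 3.14, 3.14].

### API

Orientations are given as a unit quaternion [w, x, y, z].
In Python, from rig import get_state, get_image, sign_off, find_in, place_of, nose_length gives the robot as it stands.
- The arm moves only by the tool apply_moves, never from a script. Its argument "deltas" is one flat list of numbers, 5 for each row, row after row: the finger opening in mm, from 0 to 85.4, then the shift along the tool's x, y, z in mm, then the turn about the tool's z in degrees. A call has 1 to 12 rows; each row is the pose to reach, as a shift and turn from the pose commanded when the call began, along the tool's axes at that moment; what a row does not reach only later rows make up. A row lasts 1/12 s, in which the tool goes at most 41.7 mm and 7.16 degrees, less where a joint would pass 70% of its speed; a pose out of reach is approached as far as the arm can. A call with a gripper value outside its range is refused whole. The fingers move at their own pace and stop on an object; "squeeze" is the grip in N (left out, the last holds). Time passes only in rows, so rows that repeat a pose let the fingers close. It gives the time, the measured TCP pose, the force, the opening and the grip force at its end, in the units of the state.
- get_state(): the state, without advancing time (a new reading comes with each control period).
- get_image(name): name is "scene" or "top" or "wrist"; returns a dict with "frame" (480x640x3 uint8, red, green, blue), "K" (3x3 intrinsics, pixels), "k1" (the pictures are not rectified: a ray, as slopes to the right and down, at radius r is drawn at 1 + k1 r^2 times it, then the intrinsics apply), "position" and "orientation" of the camera in the world. Camera axes: x right, y down, z forward; pixel columns grow to the right and rows downward; lengths in m; the calibration is good to about 2 mm. A picture is of the moment at which its call begins. There is no depth.
- sign_off(): hands the job in; it is judged then, once.
Trained networks look in a picture, given as the dict that the camera call returned (one of the last four; its "shot" number tells which), for a name from the list of things; names that differ only in an ending like _2 or _b are one class to them, and where a whole thing is asked for, a point or a joint stands for the part that bears it (a point fixed in the world has none). Each returns a list of dicts, best first, with "score" (0 to 1); they miss things now and then, are a little off and sometimes report something else, mostly with a low value. They report only what shows in the picture. A call takes as long as a camera call.
- find_in(query, picture): "point" ([column, row] in pixels, amid what is visible of it).
- place_of(query, picture): "point" ([column, row] in pixels: a listed point, or the origin of a listed thing).
The state is a dict: "clock": time; "qpos": joint angles; "qd": joint speeds; "effort": joint torques, N m; "position": TCP position; "ee_rot": TCP orientation; "contact_force": force on the tool from outside, world axes, zero at the start; "moment": the same for the moment, N m; "width": finger opening in m; "gripper_force": force on a finger pad.
Only numpy, scipy, OpenCV 4.12 (cv2) and the standard library are available. Lean on these libraries where they do the work, as an engineer would, in place of code of your own. Each camera call takes 0.05 s, during which the arm holds its last target. There are 200 camera calls.

### The job

Two lens stands stand open on the grey mat. On the one with the wide lens, turn the lock collar clockwise (seen from above) until its lug stands over the long locked mark on the ring below it, and let go. Do not turn the collar of the slim lens stand.

Things in the scene. Friction and masses are not known exactly. Their poses are not given: they have to be found in the camera images.
- wide_stand: Wide lens stand, fixed: square aluminium plate 92x92x10 mm, pillar, flat mark ring 92 mm wide (top 36 mm above bench), above it the dark knurled lock collar, 52 mm in diameter, 40 to 75 mm above bench, lens in its top. Origin: centre of the plate's underside, at bench height; z up; the collar turns about it. Locked mark (long black bar) on the ring at the stand's -x; open mark: a small dot.
- wide_collar (a joint): Angle of the wide collar, rad, growing clockwise seen from above: 0 = lug over the open dot, 1.30 = lug centred on the locked mark. Starts between 0 and 0.5; can be turned past the mark, to a stop at 1.75. Stiff (about 0.08 N m of friction), stays where it is left.
- wide_lug (a point): Outer end of the steel lug on the wide collar, 42 mm from the axis, 44.5 mm above the bench. The lug is a radial bar 8 mm wide, 41 to 48 mm above the bench, that sticks out 16 mm from the collar's wall and turns with it. At joint value 0 it points 1.30 rad counter-clockwise (from above) of the locked mark.
- slim_lug (a point): Outer end of the lug on the collar of the slim lens stand: same make and heights, but a collar only 30 mm in diameter; this point is 31 mm from its axis. To be left alone. Either stand may be the nearer one; their axes are at least 130 mm apart. A fixed hose arches over the back of the blue machine left of the mat: coming from the left, pass over the machine's front half.

How it is judged:
By the outcome, as a careful person would: the job done as asked, in the order asked, and still so for the second after the job is handed in, with the robot touching nothing.
It also fails if it takes over 35 s, if anything falls off the work surface, if the arm or the gripper's body presses on something with over 40 N, if the wrist force passes 120 N, or if a joint passes its speed limit or range.

## Working session

There is one attempt and no reset: what is moved stays moved. The work goes in short steps, Python scripts to look and compute and a tool call to move; the robot and the scene stay as the last step left them, time stands still between calls to the robot, and variables do not carry over. Pictures are saved under pics/ and viewed, at most 10 in all, crops included, and the job is handed in when it is done.

Besides the shell and the picture viewer there is one more tool, called after "Emit:" as name(argument=value, ...), one argument or row to a line, values as JSON. apply_moves: Moves the arm, as the interface text tells. Its arguments: {"type":"object","properties":{"deltas":{"type":"array"},"squeeze":{"type":"number"}},"required":["deltas"]}

```bash
mkdir -p pics
cat > h.py <<'E'
import numpy as np, cv2
from scipy.spatial.transform import Rotation as R
from rig import *
def rot(q): return R.from_quat([q[1],q[2],q[3],q[0]]).as_matrix()
def ray(im,p):
    K=im["K"]; d=np.array([(p[0]-K[0][2])/K[0][0],(p[1]-K[1][2])/K[1][1]]); s=d.copy()
    for _ in range(20): s=d/(1+im["k1"]*(s@s))
    return rot(im["orientation"])@np.array([s[0],s[1],1.])
def at_z(im,p,z):
    r=ray(im,p); o=np.array(im["position"]); return o+r*(z-o[2])/r[2]
def proj(im,P):
    c=rot(im["orientation"]).T@(np.array(P)-im["position"]); s=c[:2]/c[2]; s=s*(1+im["k1"]*(s@s))
    return np.array([im["K"][0][0]*s[0]+im["K"][0][2],im["K"][1][1]*s[1]+im["K"][1][2]])
def save(im,n): cv2.imwrite("pics/"+n,im["frame"][:,:,::-1])
E
python3 - <<'E'
from h import *
np.set_printoptions(precision=4,suppress=True)
s=get_state();print(s["position"],s["ee_rot"],s["width"],nose_length)
for n in("top","scene"):
    im=get_image(n);save(im,n+"0.png");print(n,im["position"])
    for q,z in(("wide_stand",0),("wide_lug",.0445),("slim_lug",.0445)):
        for d in place_of(q,im)[:2]: print(q,d["score"],d["point"],at_z(im,d["point"],z))
    for d in find_in("wide_stand",im)[:2]: print("find",d["score"],d["point"])
E
```

```text
[0.128  0.56   0.2114] [-0.0002  0.1122  0.9937 -0.0009] 0.08486169702796006 0.017
top [ 0.363  -0.3486  0.9006]
wide_stand 0.56 [255.2, 261.6] [ 0.4368 -0.2567  0.    ]
wide_lug 0.88 [276.3, 275.4] [ 0.4081 -0.2984  0.0445]
slim_lug 0.62 [343.0, 225.9] [ 0.4947 -0.4189  0.0445]
find 0.89 [253.8, 262.5]
scene [ 0.1188 -0.8009  0.7058]
wide_stand 0.86 [286.3, 219.2] [ 0.4374 -0.2609  0.    ]
wide_lug 0.6 [280.7, 217.0] [ 0.4118 -0.2831  0.0445]
wide_lug 0.25 [286.4, 219.1] [ 0.4176 -0.2948  0.0445]
slim_lug 0.73 [355.7, 238.2] [ 0.4948 -0.4172  0.0445]
find 0.86 [282.9, 214.2]
```

Run:
```python
import cv2
a=cv2.imread("pics/top0.png");b=cv2.imread("pics/scene0.png")
cv2.imwrite("pics/c0.png",cv2.resize(a[170:350,180:420],None,fx=3.3,fy=3.3,interpolation=2))
```

```text
(no output)
```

View pics/c0.png

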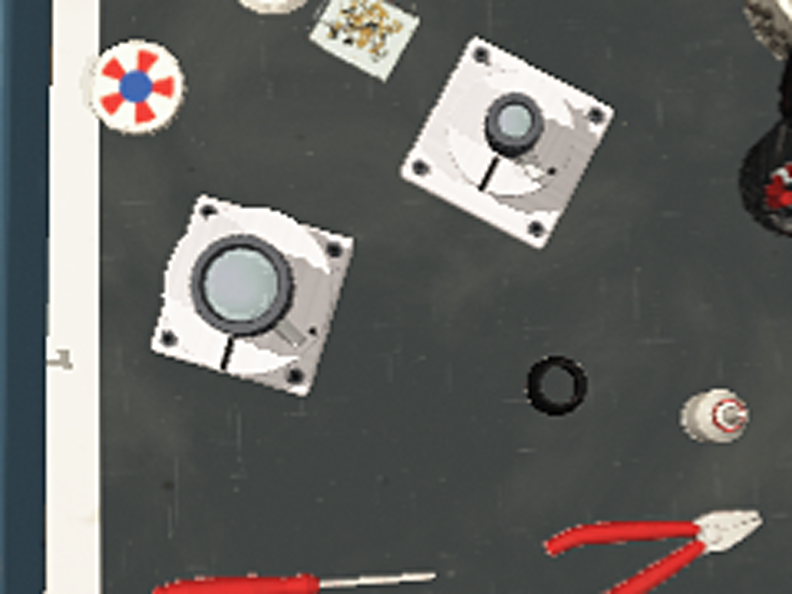

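View pics/scene0.png

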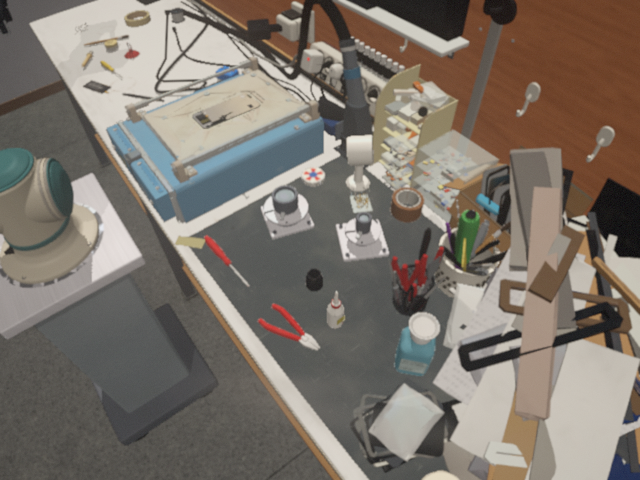

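View pics/top0.png

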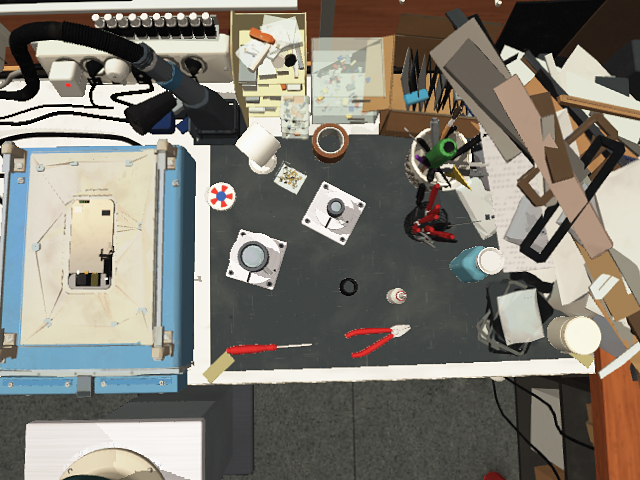

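Top view: the wide stand is at about (254,258). Its lug points lower right at (271,273) and the locked mark is at (249,277), so clockwise is right. The slim stand is at (335,205). I'll raise the arm and travel over the front of the machine.

Emit:
apply_moves(
  deltas=[85,0,0,-40,0,85,0,0,-80,0,85,-22,-33,-80,0,85,-44,-66,-80,0,85,-66,-99,-80,0,85,-88,-132,-80,0,85,-110,-165,-80,0,85,-132,-198,-80,0,85,-154,-231,-80,0,85,-176,-264,-80,0,85,-198,-297,-80,0,85,-220,-330,-80,0],
)

```text
clock: 1.5
position: [0.269, 0.1881, 0.2926]
ee_rot: [0.001, 0.112, 0.994, 0.0]
contact_force: [0.6, 0.1, 0.2]
width: 0.0851
gripper_force: 0.0
```

Emit:
apply_moves(
  deltas=[85,-22,-33,0,0,85,-44,-66,0,0,85,-66,-99,0,0,85,-88,-132,0,0,85,-110,-165,0,0,85,-132,-198,0,0,85,-154,-231,0,0,85,-176,-264,0,0,85,-198,-297,0,0,85,-220,-330,0,0,85,-220,-330,0,0,85,-220,-330,0,0],
)

```text
clock: 2.5
position: [0.4103, -0.1827, 0.2916]
ee_rot: [-0.001, 0.114, 0.994, 0.0]
contact_force: [0.1, 0.3, 0.7]
width: 0.0853
gripper_force: 0.0
```

Run:
```python
from h import *
np.set_printoptions(precision=4,suppress=True)
s=get_state();print(s["clock"],s["position"],s["ee_rot"],s["qpos"])
im=get_image("wrist");save(im,"w1.png");print(im["position"])
for q,z in(("wide_stand",0),("wide_lug",.0445),("slim_lug",.0445)):
    for d in place_of(q,im)[:2]: print(q,d["score"],d["point"],at_z(im,d["point"],z))
```

```text
2.5 [ 0.4103 -0.1827  0.2916] [-0.0006  0.1138  0.9935  0.0004] [-0.5741  0.0455  1.5977  0.0001  1.4998 -1.9168]
[ 0.3383 -0.1662  0.4524]
wide_stand 0.73 [265.5, 229.4] [ 0.4412 -0.2571  0.    ]
wide_lug 0.77 [221.3, 215.5] [ 0.4068 -0.2881  0.0445]
slim_lug 0.76 [128.0, 322.3] [ 0.4993 -0.4241  0.0445]
```

View pics/w1.png

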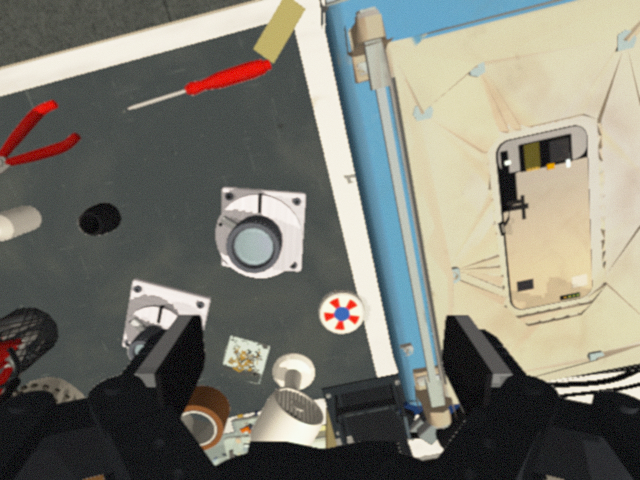

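Run:
```python
import cv2
a=cv2.imread("pics/w1.png")
cv2.imwrite("pics/c1.png",cv2.resize(a[180:285,205:320],None,fx=5.7,fy=5.7,interpolation=2))
```

```text
(no output)
```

View pics/c1.png

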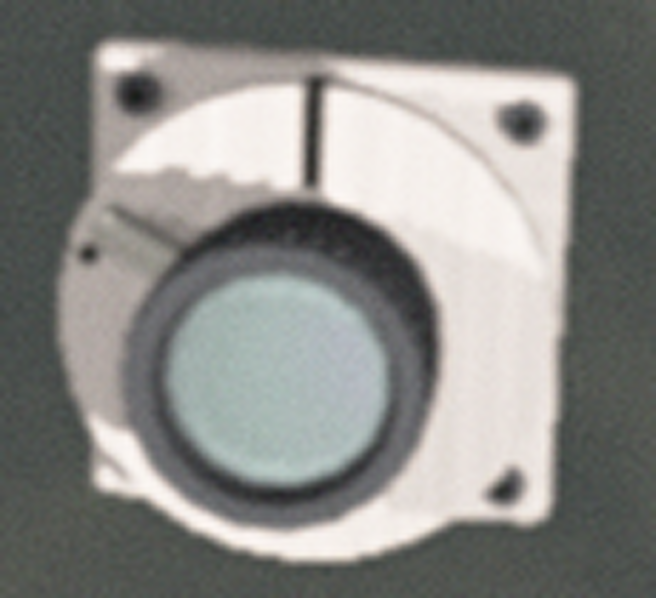

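The wrist crop shows the locked bar from (317,78) to (312,186), the dot at (88,254), the lug end at about (110,228), and the lens centre at (280,380).

Run:
```python
from h import *
np.set_printoptions(precision=4,suppress=True)
im=get_image("wrist")
f=lambda c,z: at_z(im,np.array(c)/5.7+[205,180],z)[:2]
L=f((280,380),.075); c=[f(p,.01) for p in((97,42),(576,78),(553,523))]
print("lens",L,"plate",(c[0]+c[2])/2,[np.linalg.norm(c[0]-c[1]),np.linalg.norm(c[1]-c[2])])
mo,mi,d,l=f((317,78),.036),f((312,186),.036),f((88,254),.036),f((108,228),.048)
C=(L+(c[0]+c[2])/2)/2; print("C",C,"nets",)
a=lambda p:np.degrees(np.arctan2(*(p-C)[::-1]))
e=c[1]-c[0];print("edge",np.degrees(np.arctan2(e[1],e[0])))
for n,p in zip(("mo","mi","dot","lug"),(mo,mi,d,l)): print(n,p,np.linalg.norm(p-C),a(p)%360)
```

```text
lens [ 0.4384 -0.2545] plate [ 0.4402 -0.2552] [np.float64(0.09132708248670945), np.float64(0.09106392122977902)]
C [ 0.4393 -0.2548] nets
edge 72.91351661017971
mo [ 0.3953 -0.2421] 0.04574221307148104 163.81720464384395
mi [ 0.4143 -0.2482] 0.025810923827423532 165.1572461356292
dot [ 0.4176 -0.2918] 0.04286943103206497 239.592546058685
lug [ 0.4115 -0.2832] 0.03975315302034042 225.6193946252569
```

Emit:
apply_moves(
  deltas=[85,-22,-32,0,0,85,-44,-65,0,0,85,-44,-65,40,0,85,-44,-65,80,0,85,-44,-65,120,0,85,-44,-65,160,0,85,-44,-65,190,0,85,-44,-65,205,0,85,-44,-65,215,0,85,-44,-65,223,0,85,-44,-65,223,0],
)

```text
clock: 3.67
position: [0.4383, -0.2533, 0.0688]
ee_rot: [-0.0, 0.112, 0.994, 0.0]
contact_force: [-0.7, -0.7, 0.0]
width: 0.0855
gripper_force: 0.0
```

Run:
```python
from h import *
im=get_image("wrist");cv2.imwrite("pics/w2.png",im["frame"][:,:,::-1]);print(get_state()["position"],get_state()["contact_force"])
```

```text
[ 0.4388233  -0.25385865  0.06969165] [ 0.61568242 -0.43289074 -0.43352321]
```

View pics/w2.png

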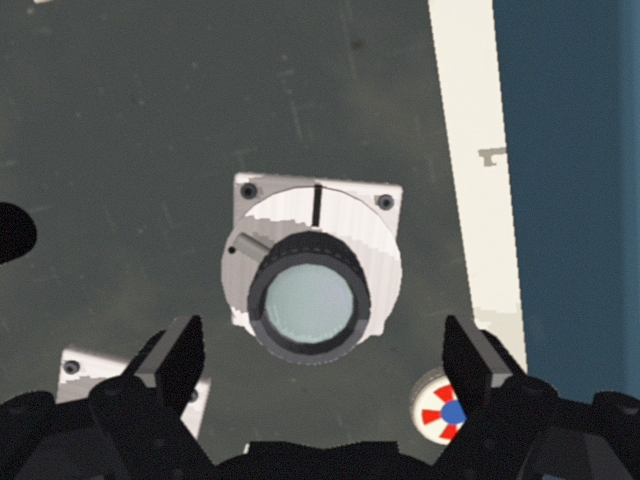

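Run:
```python
from h import *
np.set_printoptions(precision=4,suppress=True)
im=get_image("wrist");s=get_state();p=np.array(s["position"]);M=rot(s["ee_rot"])
print(p,proj(im,[p[0],p[1],.075]),"lens at",at_z(im,(310,307),.075))
for y in(-.0425,.0425): print(proj(im,p+M@[0,y,.004]))
f=lambda c,z:at_z(im,c,z)[:2]
print("mark",f((319,186),.036),f((316,226),.036),"corners mid",(f((235,173),.01)+f((403,186),.01))/2)
d=f((403,186),.01)-f((235,173),.01);print(np.linalg.norm(d),np.degrees(np.arctan2(*d[::-1])))
```

```text
[ 0.4393 -0.2543  0.0703] [322.3033 305.9685] lens at [ 0.4386 -0.2594  0.075 ]
[224.8264 297.1518]
[419.7957 297.3298]
mark [ 0.3962 -0.2462] [ 0.415 -0.252] corners mid [ 0.3968 -0.2464]
0.09037669864552901 72.810203066779
```

In the close view the lens centre is at (310,307) and the jaw centre line is at column 322, so the offset is about 5 mm along tool -y. I'll shift by that and close.

Emit:
apply_moves(
  deltas=[85,0,-5,0,0,85,0,-5,0,0,70,0,-5,0,0,62,0,-5,0,0,58,0,-5,0,0,58,0,-5,0,0,58,0,-5,0,0],
)

```text
clock: 4.35
position: [0.4373, -0.2589, 0.0693]
ee_rot: [0.0, 0.112, 0.994, 0.0]
contact_force: [0.1, 0.5, 1.0]
width: 0.058
gripper_force: 0.0
```

Emit:
apply_moves(
  deltas=[53,0,0,0,0,50,0,0,0,0,46,0,0,0,0,46,0,0,0,0,46,0,0,0,0,46,0,0,0,0],
  squeeze=25,
)

```text
clock: 4.85
position: [0.4373, -0.2589, 0.0693]
ee_rot: [-0.0, 0.112, 0.994, 0.0]
contact_force: [-0.3, 0.3, -0.0]
width: 0.0459
gripper_force: 0.0
```

Run:
```python
from h import *
im=get_image("wrist");cv2.imwrite("pics/w3.png",im["frame"][:,:,::-1]);s=get_state();print(s["position"],s["contact_force"],s["width"],s["gripper_force"],s["moment"])
```

```text
[ 0.43729098 -0.25891128  0.06923973] [-0.66680473  0.01657612  0.06603272] 0.04591682923757219 0.0 [-0.02262427  0.0135456   0.02218091]
```

View pics/w3.png

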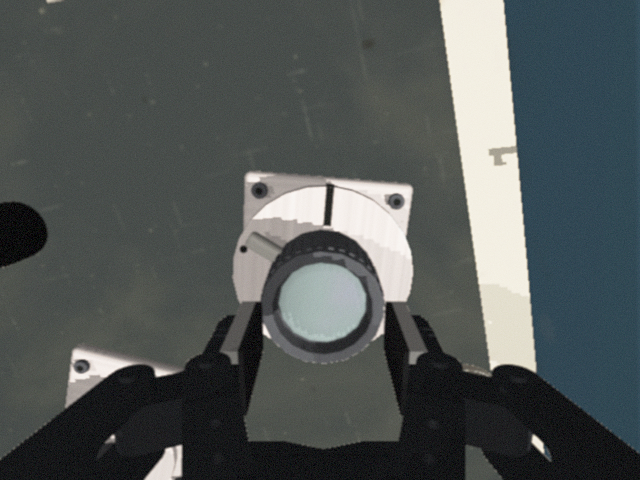

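The pads are at (262,303) and (385,303) beside the collar, with no grip force at 46 mm opening. They look higher than the collar's top, so I'll check the tip height.

Run:
```python
from h import *
np.set_printoptions(precision=4,suppress=True)
im=get_image("wrist");s=get_state();p=np.array(s["position"]);M=rot(s["ee_rot"])
print(nose_length, M.T@(np.array(im["position"])-p))
a,b=[M.T@ray(im,q) for q in((262,303),(385,303))]
o=M.T@(np.array(im["position"])-p)
k=.046/(b/b[2]-a/a[2])[1]; print("tip in tool frame",o+k*a/a[2],o+k*b/b[2])
for z in(.017,.0,-.01,-.02):
  for x in(.011,-.011): print(z,x,proj(im,p+M@[x,-.023,z]),proj(im,p+M@[x,.023,z]))
```

```text
0.017 [ 0.0741 -0.0001 -0.1607]
tip in tool frame [ 0.008  -0.0229 -0.0206] [ 0.008   0.0231 -0.0206]
0.017 0.011 [273.0563 261.7441] [373.1695 261.843 ]
0.017 -0.011 [274.6544 305.4267] [371.4692 305.5178]
0.0 0.011 [268.3337 275.3024] [377.9055 275.409 ]
0.0 -0.011 [270.2464 322.4777] [375.881  322.5753]
-0.01 0.011 [265.1141 284.5452] [381.1343 284.657 ]
-0.01 -0.011 [267.2567 334.0416] [378.8731 334.1434]
-0.02 0.011 [261.4917 294.9442] [384.7669 295.0616]
-0.02 -0.011 [263.9079 346.9941] [382.2246 347.1005]
```

By both the picture and the lack of contact, the fingertips are above the collar, at about z = 0.089. I'll open, go down gently and close again.

Emit:
apply_moves(
  deltas=[72,0,0,0,0,72,0,0,0,0,72,0,0,0,0,72,0,0,0,0,72,0,0,5,0,72,0,0,10,0,72,0,0,14,0,72,0,0,14,0],
)

```text
clock: 5.62
position: [0.4365, -0.2583, 0.0541]
ee_rot: [-0.001, 0.112, 0.994, 0.001]
contact_force: [-0.7, 0.7, -0.4]
width: 0.0719
gripper_force: 0.0
```

Emit:
apply_moves(
  deltas=[72,0,0,2,0,72,0,0,4,0,72,0,0,6,0,72,0,0,8,0,72,0,0,10,0,72,0,0,12,0,72,0,0,12,0],
)

```text
clock: 6.2
position: [0.4371, -0.2587, 0.0429]
ee_rot: [-0.0, 0.112, 0.994, 0.0]
contact_force: [-0.2, 1.3, -0.0]
width: 0.0722
gripper_force: 0.0
```

Emit:
apply_moves(
  deltas=[60,0,0,0,0,56,0,0,0,0,54,0,0,0,0,51,0,0,0,0,48,0,0,0,0,48,0,0,0,0,48,0,0,0,0],
  squeeze=25,
)

```text
clock: 6.78
position: [0.4373, -0.2594, 0.0437]
ee_rot: [0.0, 0.112, 0.994, -0.0]
contact_force: [-2.7, -1.0, 5.7]
width: 0.051
gripper_force: 25.5
```

Emit:
apply_moves(
  deltas=[46,0,0,0,5,46,0,0,0,10,46,0,0,0,15,46,0,0,0,20,46,0,0,0,20],
)

```text
clock: 7.2
position: [0.4376, -0.2587, 0.0437]
ee_rot: [0.0, 0.285, 0.959, 0.0]
contact_force: [-2.2, 0.0, 5.4]
width: 0.0504
gripper_force: 25.7
```

Emit:
apply_moves(
  deltas=[46,0,0,0,5,46,0,0,0,10,46,0,0,0,15,46,0,0,0,20,46,0,0,0,25,46,0,0,0,30,46,0,0,0,35,46,0,0,0,39,46,0,0,0,39],
)

```text
clock: 7.95
position: [0.4386, -0.2579, 0.0437]
ee_rot: [0.001, 0.588, 0.809, 0.001]
contact_force: [4.0, 3.3, 5.3]
width: 0.0505
gripper_force: 25.7
```

Run:
```python
from h import *
s=get_state();print(s["position"],s["contact_force"],s["moment"])
ims=[get_image("wrist")["frame"][:,:,::-1][130:430,120:520],get_image("top")["frame"][:,:,::-1][200:310,190:320]]
cv2.imwrite("pics/w4.png",np.hstack([ims[0],cv2.resize(ims[1],(354,300),interpolation=2)]))
```

```text
[ 0.43862004 -0.25789148  0.04371176] [3.97850608 3.34133428 5.27471582] [ 0.6249627  -0.28885083 -0.07720391]
```

View pics/w4.png

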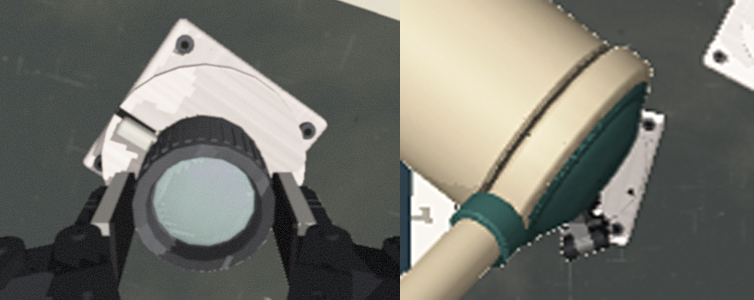

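The lug now sits almost over the black bar, at about (138,127) in the left half. I'll zoom in for a measurement before letting go.

Run:
```python
from h import *
im=get_image("wrist")
cv2.imwrite("pics/w5.png",cv2.resize(im["frame"][:,:,::-1][225:310,200:310],None,fx=7,fy=7,interpolation=2))
```

```text
(no output)
```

View pics/w5.png

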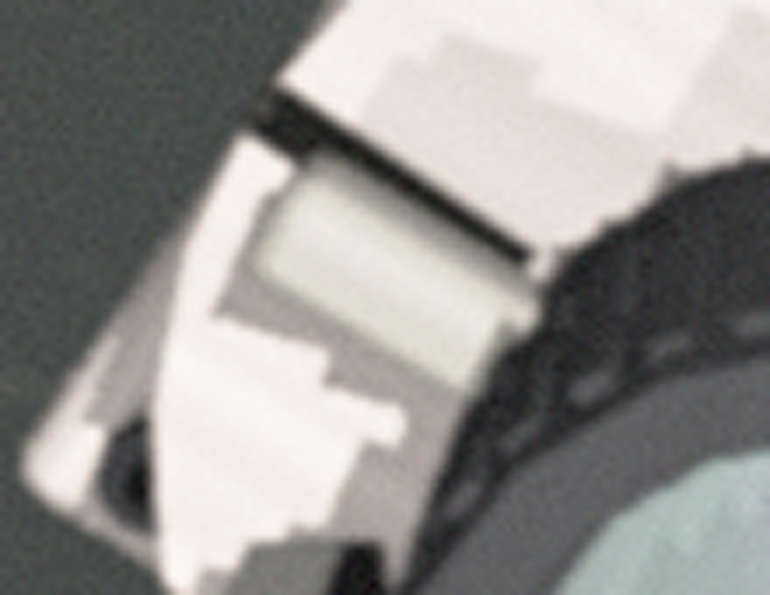

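Run:
```python
from h import *
np.set_printoptions(precision=4,suppress=True)
im=get_image("wrist")
f=lambda c,z: at_z(im,np.array(c)/7+[200,225],z)[:2]
A=lambda d:np.degrees(np.arctan2(d[1],d[0]))%180
m1,m2=f((285,90),.036),f((538,245),.036); m3=f((243,133),.036)
u=(m2-m1)/np.linalg.norm(m2-m1);n=np.array([-u[1],u[0]])
print("mark edge dir",A(u),"len",np.linalg.norm(m2-m1),"bar width",(m3-m1)@n, m1)
pts={"up_out":(318,152),"lo_out":(258,258),"up_in":(540,295),"lo_in":(465,388)}
for k,p in pts.items():
  for z in(.041,.048): print(k,z,(f(p,z)-m1)@n,(f(p,z)-m1)@u)
print("lug lower dir",A(f(pts["lo_in"],.048)-f(pts["lo_out"],.048)))
# TCP axis
p=np.array(get_state()["position"])[:2];print("axis off",(p-m1)@n,(p-m1)@u)
```

```text
mark edge dir 164.60489289027979 len 0.01814361828564116 bar width -0.003798238763489459 [ 0.3976 -0.2448]
up_out 0.041 -0.0004711575536130325 0.003638158333191024
up_out 0.048 0.002108790658228441 0.003563994555183868
lo_out 0.041 -0.008254469385523143 0.004021512877628442
lo_out 0.048 -0.005341259272373371 0.003930934819027936
up_in 0.041 -0.0008880500146061044 0.019448489198065338
up_in 0.048 0.0017097484873422023 0.018697366686021677
lo_in 0.041 -0.008574800182824513 0.01880826778446714
lo_in 0.048 -0.005647874307944792 0.018084557948436223
lug lower dir 163.36386789630447
axis off -0.001769797951126137 0.042981587287306194
```

The lug's centre line matches the bar's to within about 0.3 mm. I'll release and lift straight up.

Emit:
apply_moves(
  deltas=[54,0,0,0,0,60,0,0,0,0,70,0,0,0,0,72,0,0,0,0,72,0,0,0,0,72,0,0,-10,0,72,0,0,-30,0,72,0,0,-60,0,72,0,0,-100,0,72,0,0,-140,0,72,0,0,-180,0,72,0,0,-180,0],
)

```text
clock: 9.15
position: [0.4411, -0.262, 0.2324]
ee_rot: [0.008, 0.587, 0.81, -0.0]
contact_force: [1.3, 0.6, -0.0]
width: 0.0721
gripper_force: 0.0
```

Run:
```python
from h import *
im=get_image("wrist");s=get_state();print(s["clock"],s["position"],s["contact_force"])
c=proj(im,[.405,-.25,.04]);print(c)
x,y=int(c[0])-55,int(c[1])-42;print(x,y)
cv2.imwrite("pics/w6.png",cv2.resize(im["frame"][:,:,::-1][y:y+85,x:x+110],None,fx=7,fy=7,interpolation=2))
```

```text
9.2 [ 0.43964369 -0.26090536  0.2287749 ] [ 0.74046504 -0.09981659  0.25409507]
[284.8989464  177.71968633]
229 135
```

View pics/w6.png

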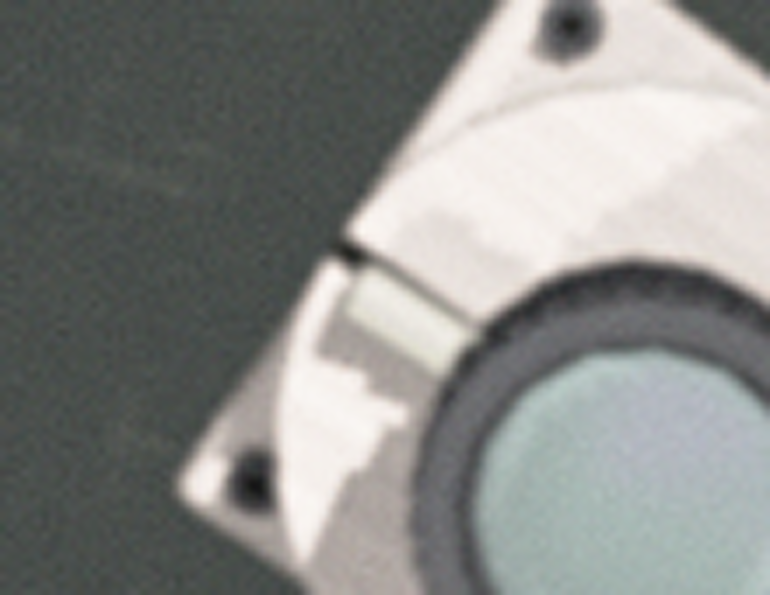

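Run:
```python
from h import *
im=get_image("wrist")
f=lambda c,z: at_z(im,np.array(c)/7+[229,135],z)[:2]
m1,m2,m3=f((352,240),.036),f((482,320),.036),f((335,262),.036)
u=(m2-m1)/np.linalg.norm(m2-m1);n=np.array([-u[1],u[0]])
print("bar",(m3-m1)@n)
for p in((372,265),(345,310),(475,335),(437,372)): print((f(p,.048)-m1)@n)
print([d for q in("wide_lug",) for d in place_of(q,im)[:1]], get_state()["contact_force"])
p=place_of("wide_lug",im)[0]["point"];q=at_z(im,p,.0445)[:2];C=np.array([.4395,-.2590]);print(np.degrees(np.arctan2(*(q-C)[::-1])))
```

```text
bar -0.003403492135153577
0.0006429631913799209
-0.0056350400857743755
-4.221939281640034e-05
-0.006238039848485478
[{'point': [279.9, 177.2], 'score': 0.69}] [-0.13848725  0.04247476 -0.78544727]
164.53266508181724
```

The lug is still on the mark after release and the robot is clear of it.

```bash
python3 -c "
from rig import *
print(sign_off())"
```

```text
the job is handed in; nothing more can be done
None
```

I turned the wide stand's collar about 59° clockwise, left its lug centred on the locked mark to within about 0.5 mm (from the wrist camera), did not touch the slim stand, and handed the job in after about 9 s of robot time.

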